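# Set the folding leaf upright against the square

### The job

Set the small bench folder for a right-angle bend: fold its hinged leaf up until it stands upright, and have the steel square standing on the folder's bed, foot down flat, with the upright back edge of its blade flush against the inner face of the leaf, somewhere near the middle of the leaf. Leave it standing there, let go of everything, do not tip the square over on the way, and do not disturb the other things on the bench.

Things in the scene. Friction and masses are not known exactly. Their poses are not given: they have to be found in the camera images.
- folder: Bench folder, fixed: flat steel bed 130 x 200 mm, top 40 mm above the bench, hinged leaf along its long edge nearest the robot. Origin: at bench height, below the middle of the hinge line (which is 40 mm up). x: from the hinge across the bed, away from the robot (bed x 0 to 130, y -100 to 100 mm); y along the hinge; z up. Two screw heads, 18 mm wide, 6 mm high, on the bed at x 112, y +-86.
- leaf (a joint): Leaf angle (rad): 0 = flat, pointing from the bed to the robot; 1.571 = upright; stop at 2.0, leaning over the bed. Stiff: stays where left, yields to 3 to 6 N at its free edge, which rises in an arc. Plate 180 mm along the hinge, 70 mm hinge to free edge, 10 mm thick; inner face through the hinge line, thickness on the outer side (below when flat, robot's side when upright).
- leaf_root (a point): On the hinge line, middle of the leaf, on its inner face; turns with the leaf. Its y runs along the hinge, -x points along the inner face to the free edge, z is the normal of the inner face (up when flat, across the bed when upright).
- leaf_tip (a point): Middle of the leaf's free edge, on the inner face, 70 mm from the hinge line.
- square: Steel square, 0.55 kg, standing. Foot 80 long (x 0 to 80), 40 wide (y +-20), 12 mm high. Blade: upright plate at the heel end, x 0 to 40, 8 mm thick (y +-4), top 131 mm above the underside; grip it across the 8 mm near the top. Origin: underside, middle of the heel end; x along the foot, z up. Back edge of blade and heel end lie in the plane x = 0, the side that goes against the leaf.
- edge_low (a point): Point on the back edge of the square (x = 0, y = 0), 15 mm above the underside of the foot.
- edge_high (a point): Point on the back edge of the square's blade (x = 0, y = 0), 65 mm above the underside of the foot.
- blade_top (a point): Middle of the top of the square's blade, 131 mm above the underside of its foot, x = 20 mm.
- angle_plate: Bystander: low steel angle plate, foot 70 x 60 mm, upright wall 65 mm high and 10 mm thick. Origin: underside, middle of the wall end.
- jar: Bystander: closed jar, 64 mm across, 85 mm high. Origin: centre of its underside.
- tub: Bystander: open plastic tub, 84 mm across, 100 mm high. Origin: centre of its underside.
- box: Bystander: closed cardboard box, 75 x 100 x 50 mm. Origin: centre of its underside.
- screwdriver: Bystander: screwdriver lying flat, 170 mm long along its x, under 35 mm high. Origin: on its underside.
- pliers: Bystander: pliers lying flat, about 160 mm long along their x, 14 mm high. Origin: on the underside near the pivot.
- file: Bystander: hand file with a wooden handle lying flat, 235 mm long along its x (x -110 to 125), 24 mm high. Origin: below the joint of handle and blade.
There are look-alikes about, which are no part of the job. What is shaped like the square but turquoise or yellow is not meant.

How it is judged:
By the outcome, as a careful person would: the job done as asked, in the order asked, and still so for the second after the job is handed in, with the robot touching nothing.
It also fails if it takes over 54 s, if anything falls off the work surface, if the arm or the gripper's body presses on something with over 40 N, if the wrist force passes 120 N, or if a joint passes its speed limit or range.

### The arm

A 6-joint arm with a two-finger parallel gripper is mounted at the origin on the work surface. World frame = base frame: x ahead of the robot, y to its left, z up, the work surface at z = 0. Lengths are in m, angles in rad, forces in N, time in s.
With the tool pointing down it reaches from about 0.3 to 0.775 m from the base axis. Payload 14.6 kg.
Tool frame: the origin (TCP) lies midway between the tips of the shut fingers; the grasp point (between the pads) lies 19 mm behind it (tcp_to_grasp is the distance from the TCP to the grasp point, in m); z points along the fingers, y is the line along which they close (so a half turn about z gives the same grasp; the last joint's range is limited). The gripper opens to 94 mm and grips with 3 to 60 N. Pads are 16 mm wide; open, the fingers measure 119 mm over their backs; the gripper's body (75 mm by 177 mm) begins 78 mm behind the grasp point.
Start: joints at [1.22, 0.3, 1.521, -0, 1.321, -0.067], TCP at [0.154, 0.528, 0.205] pointing down, gripper open.
Joint ranges: [-3.03, 3.03], [-0.79, 2.21], [0.23, 2.52], [-1.04, 4.18], [0, 3.07], [-2.55, 2.55]. Speed limits (rad/s): [2.22, 2.22, 2.57, 3.14, 3.14, 3.14].

### API

Orientations are given as [roll, pitch, yaw] about the fixed x, y, z axes, in that order (R = Rz(yaw) Ry(pitch) Rx(roll)).
In Python, from station import * gives the robot as it stands.
- The arm moves only by the tool send_rows, never from a script. Its argument "motion" is a list of rows, each a list of 3 entries, a list of its own where there are three numbers: the shift along the tool's x, y, z in units of 0.03 m (1.0 is 0.03 m), then the turn, a rotation vector about the tool's x, y, z in units of 0.12 rad (1.0 is 0.12 rad), then the opening, from -1 (shut) to 1 (fully open). In form: [[[x, y, z], [rx, ry, rz], grip], ...]. A call has 1 to 12 rows; each row shifts and turns the commanded pose from where the row before left it, along the tool's axes as they then stand; what a row does not reach is not made up. A row lasts 1/10 s, in which the tool goes at most 50 mm and 8.59 degrees, less where a joint would pass 70% of its speed; a pose out of reach is approached as far as the arm can. A call with a number of a shift or a turn outside -1 to 1 is refused whole. A call with a gripper value outside its range is refused whole. The fingers move at their own pace and stop on an object; "squeeze" is the grip in N (left out, the last holds). Time passes only in rows, so rows that do not move let the fingers close. It gives the time, the measured TCP pose, the force, the opening and the grip force at its end, in the units of the state.
- get_obs(): the state, without advancing time (a new reading comes with each control period).
- camera(name): name is "side" or "top" or "wrist"; returns a dict with "pixels" (480x640x3 uint8, red, green, blue), "depth" (480x640 float32, m along the optical axis (not along the pixel's ray), 0 where there is no reading), "fx", "fy", "cx", "cy" (pixels), "rvec" (rotation vector, rad) and "tvec" (3), from world to camera coordinates, as OpenCV has them. Camera axes: x right, y down, z forward; pixel columns grow to the right and rows downward; lengths in m; the calibration is good to about 2 mm. A picture is of the moment at which its call begins.
- hand_in(): hands the job in; it is judged then, once.
The state is a dict: "time_s": time; "qpos": joint angles; "joint_vel": joint speeds; "tau": joint torques, N m; "ee_pos": TCP position; "eef_rot": TCP orientation; "force": force on the tool from outside, world axes, zero at the start; "moment": the same for the moment, N m; "grip_width": finger opening in m; "grip_force": force on a finger pad.
Only numpy, scipy, OpenCV 4.12 (cv2) and the standard library are available. Lean on these libraries where they do the work, as an engineer would, in place of code of your own. Each camera call takes 0.05 s, during which the arm holds its last target. There are 200 camera calls.

## Working session

There is one attempt and no reset: what is moved stays moved. The work goes in short steps, Python scripts to look and compute and a tool call to move; the robot and the scene stay as the last step left them, time stands still between calls to the robot, and variables do not carry over. Pictures are saved under pics/ and viewed, at most 10 in all, crops included, and the job is handed in when it is done.

Besides the shell and the picture viewer there is one more tool, called after "Request:" by a JSON object that holds its "api" and its "payload". send_rows: Moves the arm, as the interface text tells. Its arguments: {"type":"object","properties":{"motion":{"type":"array"},"squeeze":{"type":"number"}},"required":["motion"]}

```bash
ls; mkdir -p pics; cat > h.py <<'E'
from station import *
import numpy as np, cv2
from scipy.spatial.transform import Rotation as R
def snap(n):
    c=camera(n); np.savez('/tmp/%s.npz'%n,**c); return c
def load(n): return dict(np.load('/tmp/%s.npz'%n))
def world(c,u,v,d=None):
    d=float(c['depth'][int(v),int(u)]) if d is None else d
    p=np.array([(u-c['cx'])/c['fx']*d,(v-c['cy'])/c['fy']*d,d])
    Rm=cv2.Rodrigues(c['rvec'])[0]
    return Rm.T@(p-np.ravel(c['tvec']))
def save(c,f,crop=None,s=1):
    im=c['pixels'][...,::-1]
    if crop: u0,v0,u1,v1=crop; im=im[v0:v1,u0:u1]
    cv2.imwrite('pics/'+f,cv2.resize(im,None,fx=s,fy=s,interpolation=cv2.INTER_CUBIC))
def cloud(c):
    v,u=np.mgrid[0:480,0:640]; d=c['depth']
    p=np.stack([(u-c['cx'])/c['fx']*d,(v-c['cy'])/c['fy']*d,d],-1)
    Rm=cv2.Rodrigues(c['rvec'])[0]
    return (p-np.ravel(c['tvec']))@Rm
E
python3 - <<'E'
from h import *
for n in ('top','side'): save(snap(n),n+'1.png')
o=get_obs(); print({k:np.round(v,3) for k,v in o.items()})
E
```

```text
pics
{'time_s': np.float64(0.1), 'qpos': array([ 1.22 ,  0.3  ,  1.522, -0.   ,  1.321, -0.067]), 'joint_vel': array([-0.002, -0.002, -0.002,  0.   ,  0.   , -0.002]), 'tau': array([ 3.0000e-03, -5.3265e+01, -3.5328e+01,  7.1000e-02,  2.4000e-02,
       -0.0000e+00]), 'ee_pos': array([0.154, 0.528, 0.205]), 'eef_rot': array([-3.141, -0.   ,  2.858]), 'force': array([-0.237,  0.306, -1.211]), 'moment': array([-0.032, -0.047,  0.017]), 'grip_force': np.float64(0.0), 'grip_width': np.float64(0.094)}
```

View pics/top1.png

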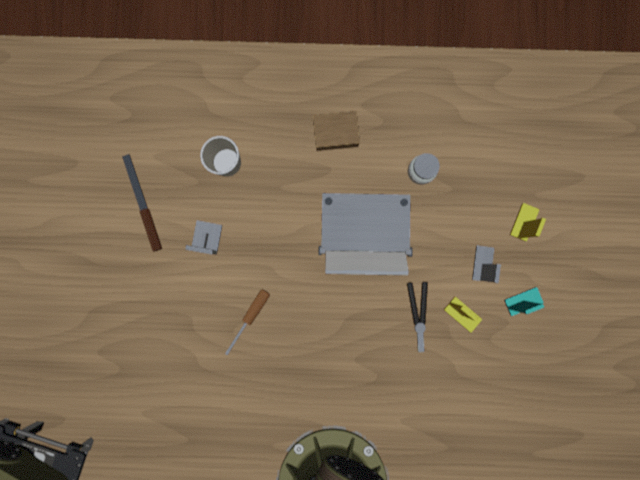

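View pics/side1.png

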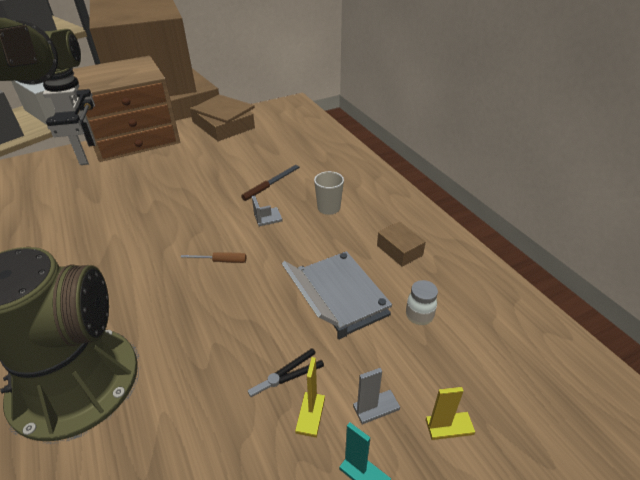

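Top view: the folder bed is at (366,222), with the leaf on its robot side at (366,263). Four things are shaped like a square: grey (486,264), yellow (527,222), yellow (463,315) and turquoise (524,301). The grey angle plate is at (207,237) and is low. Grey (486,264), at (370,395) in the side view, fits the description because it is bare steel with a tall blade. I'll confirm it in a crop.

```bash
python3 - <<'E'
from h import *
t=load('top'); s=load('side')
a=cv2.resize(t['pixels'][230:300,440:560],(720,420),interpolation=cv2.INTER_CUBIC)[:, :400]
b=cv2.resize(s['pixels'][350:430,335:415],(400,400),interpolation=cv2.INTER_CUBIC)
im=np.zeros((420,800,3),np.uint8); im[:,:400]=a; im[:400,400:]=b
cv2.imwrite('pics/sq.png',im[...,::-1])
ct,cs=cloud(t),cloud(s)
np.set_printoptions(precision=4,suppress=True)
for nm,c,pts in(('top',t,[(323,194),(410,194),(322,250),(411,250),(366,220),(366,255),(366,265),(366,272),(328,272),(406,272),(328,203),(404,202),(480,252),(488,272),(484,281)]),('side',s,[(340,290),(370,395),(370,375),(385,408)])):
    for p in pts: print(nm,p,world(c,*p))
# square cluster
x,y,z=[np.concatenate([ct[...,i].ravel(),cs[...,i].ravel()]) for i in range(3)]
np.save('/tmp/pc.npy',np.stack([x,y,z],-1))
print(t['tvec'],t['fx'])
E
```

```text
top (323, 194) [0.6543 0.0392 0.0403]
top (410, 194) [ 0.6649 -0.1645 -0.0036]
top (322, 250) [0.5272 0.0378 0.0424]
top (411, 250) [ 0.5329 -0.163   0.0401]
top (366, 220) [ 0.5978 -0.0597  0.042 ]
top (366, 255) [ 0.5186 -0.0609  0.0519]
top (366, 265) [ 0.4964 -0.0593  0.0825]
top (366, 272) [ 0.4813 -0.0593  0.0868]
top (328, 272) [0.4789 0.0233 0.0854]
top (406, 272) [ 0.4838 -0.1458  0.0903]
top (328, 203) [0.6331 0.0273 0.0501]
top (404, 202) [ 0.6408 -0.1444  0.0445]
top (480, 252) [ 0.5335 -0.3267  0.0099]
top (488, 272) [ 0.4886 -0.3284  0.0722]
top (484, 281) [ 0.4667 -0.34   -0.0021]
side (340, 290) [ 0.5783 -0.068   0.0422]
side (370, 395) [ 0.4911 -0.3337  0.0626]
side (370, 375) [ 0.4861 -0.334   0.1309]
side (385, 408) [ 0.5202 -0.346   0.0122]
[0.0239 0.5769 1.3441] 589.8862472827215
```

View pics/sq.png

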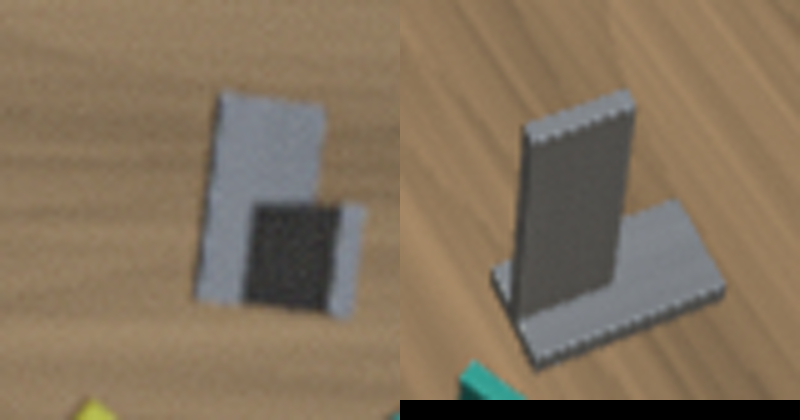

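The crop confirms a bare grey steel square. Its blade stands at the heel end toward the robot, and its foot points away. Next I'll fit the poses.

```bash
cat > fit.py <<'E'
from h import *
np.set_printoptions(precision=4,suppress=True)
def sel(P,x0,x1,y0,y1,z0,z1):
    m=(P[:,0]>x0)&(P[:,0]<x1)&(P[:,1]>y0)&(P[:,1]<y1)&(P[:,2]>z0)&(P[:,2]<z1); return P[m]
def rect(Q):
    r=cv2.minAreaRect(Q[:,:2].astype(np.float32)*1000); return r
def report(c,lbl):
    P=cloud(c)[c['depth']>0].reshape(-1,3)
    print(lbl)
    B=sel(P,.4,.75,-.2,.1,.03,.06); B=B[B[:,0]>.545]; print(' bed',len(B),np.median(B[:,2]),rect(B))
    return P
E
python3 - <<'E'
from fit import *
for n in('top','side'):
    P=report(load(n),n)
    L=sel(P,.42,.525,-.12,.0,.055,.14); 
    if len(L)>20:
        m=L.mean(0); w=np.linalg.svd(L-m)[2][2]; w*=np.sign(w[2]); print(' leaf plane',len(L),m,w, 'max z',np.percentile(L[:,2],98))
    S=sel(P,.44,.60,-.39,-.29,.005,.02); print(' foot',len(S),np.median(S[:,2]),rect(S))
    S=sel(P,.44,.60,-.39,-.29,.03,.15); print(' blade',len(S),np.percentile(S[:,2],[90,99]),rect(S))
    S=sel(P,.44,.60,-.39,-.29,.122,.15); print(' bladetop',len(S),S.mean(0) if len(S) else 0, rect(S) if len(S)>3 else 0)
    for nm,b in dict(tur=(.36,.46,-.46,-.36),yel=(.34,.44,-.34,-.24)).items():
        S=sel(P,*b,.03,.2); print(nm,len(S),S.min(0) if len(S) else 0,S.max(0) if len(S) else 0)
s=load('side'); save(s,'leafside.png',(270,240,400,340),6)
E
```

```text
top
 bed 4562 0.04013730791310731 ((646.6091918945312, -79.0877456665039), (203.49989318847656, 241.06515502929688), 0.26111525297164917)
 leaf plane 988 [ 0.4977 -0.0591  0.0783] [0.7375 0.011  0.6753] max z 0.09572454448100966
 foot 554 0.01130848241055854 ((519.5597534179688, -338.6533508300781), (98.22552490234375, 159.076171875), 89.02732849121094)
 blade 315 [0.1318 0.1359] ((488.67437744140625, -331.0543212890625), (10.520042419433594, 39.850189208984375), 84.72402954101562)
 bladetop 94 [ 0.4883 -0.3305  0.1303] ((488.6072082519531, -331.40350341796875), (9.687572479248047, 39.74237060546875), 82.7741470336914)
tur 284 [ 0.4051 -0.4279  0.03  ] [ 0.4279 -0.3892  0.1381]
yel 182 [ 0.3881 -0.288   0.0301] [ 0.4189 -0.2553  0.1364]
side
 bed 3332 0.04070072270698921 ((625.517333984375, -77.76067352294922), (243.8500213623047, 160.95594787597656), 89.97637939453125)
 leaf plane 484 [ 0.4949 -0.0624  0.082 ] [0.715  0.0076 0.6991] max z 0.09552225980614534
 foot 676 0.012246657167819475 ((501.47802734375, -338.46539306640625), (58.021148681640625, 95.76052856445312), 81.00440979003906)
 blade 751 [0.1306 0.1332] ((489.35479736328125, -331.06878662109375), (10.106900215148926, 41.23271560668945), 84.29598999023438)
 bladetop 158 [ 0.488  -0.3317  0.1294] ((489.2548828125, -330.87872314453125), (9.693380355834961, 40.252342224121094), 84.40253448486328)
tur 806 [ 0.4054 -0.4296  0.0302] [ 0.4292 -0.3899  0.1339]
yel 383 [ 0.389  -0.2905  0.03  ] [ 0.4195 -0.2533  0.1347]
```

View pics/leafside.png

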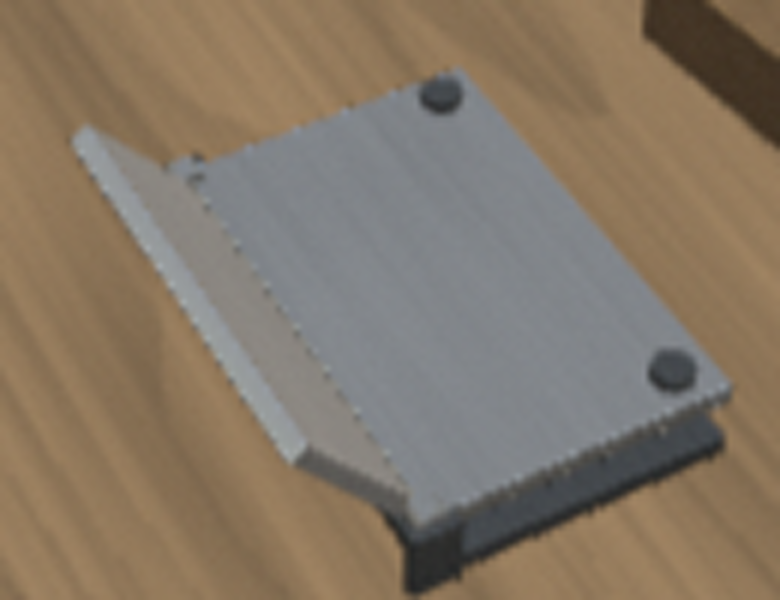

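The leaf is now at about 47 degrees. I'll push it up from the robot's side with shut fingers, starting with the transit.

Request:
{"api": "send_rows", "payload": {"motion": [[[-0.7,-0.8,0],[0,0,0],-1],[[-0.7,-0.8,0],[0,0,0],-1],[[-0.7,-0.8,0],[0,0,0],-1],[[-0.7,-0.8,0],[0,0,0],-1],[[-0.7,-0.8,0],[0,0,0],-1],[[-0.7,-0.8,0],[0,0,0],-1],[[-0.7,-0.8,0],[0,0,0],-1],[[-0.7,-0.8,0],[0,0,0],-1],[[-0.7,-0.8,0],[0,0,0],-1],[[-0.7,-0.8,0],[0,0,0],-1],[[-0.7,-0.8,0],[0,0,0],-1],[[-0.7,-0.8,0],[0,0,0],-1]]}}

```text
time_s: 1.3
ee_pos: [0.3155, 0.1797, 0.2054]
eef_rot: [-3.141, -0.0, 2.858]
force: [0.4, 0.3, 0.4]
grip_width: 0.0023
grip_force: 0.0
```

Request:
{"api": "send_rows", "payload": {"motion": [[[-0.7,-0.8,0],[0,0,0],-1],[[-0.7,-0.8,0],[0,0,0],-1],[[-0.7,-0.8,0],[0,0,0],-1],[[-0.7,-0.8,0],[0,0,0],-1],[[0,0,0],[0,0,1],-1],[[0,0,0],[0,0,1],-1],[[0,0,0],[0,0,1],-1],[[0,0,0],[0,0,1],-1],[[0,0,0],[0,0,1],-1],[[0,0,0],[0,0,1],-1],[[0,0,0],[0,0,1],-1],[[0,0,0],[0,0,1],-1]]}}

```text
time_s: 2.5
ee_pos: [0.3689, 0.0652, 0.2053]
eef_rot: [-3.141, -0.0, 1.893]
force: [0.3, -0.4, 0.2]
grip_width: 0.0008
grip_force: 0.0
```

Request:
{"api": "send_rows", "payload": {"motion": [[[0,0,0],[0,0,1],-1],[[0,0,0],[0,0,1],-1],[[0,0,0],[0,0,1],-1],[[0,0,0],[0,0,1],-1],[[0,0,0],[0,0,1],-1],[[0,0,0],[0,0,1],-1],[[0,0,0],[0,0,1],-1],[[0,0,0],[0,0,1],-1],[[0,0,0],[0,0,1],-1],[[0,0,0],[0,0,1],-1],[[0,0,0],[0,0,1],-1],[[0,0,0],[0,0,1],-1]]}}

```text
time_s: 3.7
ee_pos: [0.3689, 0.0653, 0.2052]
eef_rot: [-3.141, 0.0, 0.453]
force: [0.0, 0.4, 0.1]
grip_width: 0.0001
grip_force: 0.0
```

```bash
cat >> h.py <<'E'
def togo(p,yaw):
    o=get_obs(); Rm=R.from_euler('xyz',o['eef_rot'])
    T=R.from_euler('xyz',[np.pi,0,yaw])
    print('t',o['time_s'],'pos',np.round(o['ee_pos'],4),'rot',np.round(o['eef_rot'],4),'F',np.round(o['force'],1),'w',o['grip_width'],'gf',o['grip_force'])
    print('turn units',np.round((Rm.inv()*T).as_rotvec()/.12,3),'shift units after turn',np.round(T.inv().apply(np.array(p)-o['ee_pos'])/.03,3))
E
python3 - <<'E'
from fit import *
togo([.42,-.061,.06],.013)
from scipy import ndimage
for n in('top','side'):
    c=load(n); W=cloud(c); m=(c['depth']>0)&(abs(W[...,2]-.0405)<.006)&(W[...,0]>.538)&(W[...,0]<.72)&(abs(W[...,1]+.06)<.13)
    l,_=ndimage.label(ndimage.binary_opening(m,np.ones((3,3)))); m=l==np.argmax(np.bincount(l.ravel())[1:])+1
    print(n,rect(W[m]))
    m=(c['depth']>0)&(abs(W[...,2]-.012)<.007)&(abs(W[...,0]-.51)<.09)&(abs(W[...,1]+.34)<.05)
    l,_=ndimage.label(ndimage.binary_opening(m,np.ones((3,3)))); m=l==np.argmax(np.bincount(l.ravel())[1:])+1
    print(n,'foot',rect(W[m]))
E
```

```text
t 3.7 pos [0.3689 0.0653 0.2052] rot [-3.1414  0.0005  0.4528] F [0.  0.4 0.1] w 7.495862453720507e-05 gf 0.0
turn units [-0.     0.004  3.665] shift units after turn [1.65  4.23  4.842]
top ((598.6171875, -58.5311279296875), (121.65044403076172, 199.6276397705078), 0.34838828444480896)
top foot ((508.0960998535156, -333.9276428222656), (42.268798828125, 80.4503173828125), 82.7120132446289)
side ((600.0960083007812, -58.517051696777344), (124.14408111572266, 204.16531372070312), 0.010670630261301994)
side foot ((508.9947204589844, -333.3407287597656), (41.015499114990234, 81.1754379272461), 85.4745864868164)
```

Request:
{"api": "send_rows", "payload": {"motion": [[[0,0,0],[0,0,0.9],-1],[[0,0,0],[0,0,0.9],-1],[[0,0,0],[0,0,0.9],-1],[[0,0,0],[0,0,0.97],-1],[[0.33,0.85,0.97],[0,0,0],-1],[[0.33,0.85,0.97],[0,0,0],-1],[[0.33,0.85,0.97],[0,0,0],-1],[[0.33,0.85,0.97],[0,0,0],-1],[[0.33,0.83,0.97],[0,0,0],-1],[[0,0,0],[0,0,0],-1]]}}

```text
time_s: 4.7
ee_pos: [0.4195, -0.0623, 0.0567]
eef_rot: [-3.14, 0.006, 0.015]
force: [-0.4, 1.1, -0.0]
grip_width: 0.0004
grip_force: 0.0
```

Request:
{"api": "send_rows", "payload": {"motion": [[[0.4,0,0],[0,0,0],-1],[[0.4,0,0],[0,0,0],-1],[[0.3,0,0],[0,0,0],-1],[[0.3,0,0],[0,0,0],-1],[[0.3,0,0],[0,0,0],-1],[[0.3,0,0],[0,0,0],-1],[[0.3,0,0],[0,0,0],-1],[[0.3,0,0],[0,0,0],-1],[[0.2,0,0],[0,0,0],-1],[[0,0,0],[0,0,0],-1]]}}

```text
time_s: 5.7
ee_pos: [0.5052, -0.0591, 0.06]
eef_rot: [3.142, -0.0, 0.018]
force: [0.9, -0.8, -0.1]
grip_width: 0.0002
grip_force: 0.0
```

```bash
cat >> fit.py <<'E'
def leaf(n):
    c=snap(n); P=cloud(c)[c['depth']>0].reshape(-1,3)
    L=sel(P,.45,.58,-.135,.015,.052,.104)
    m=np.median(L,0); 
    for _ in range(4):
        w=np.linalg.svd(L-L.mean(0),full_matrices=False)[2][2]; d=(L-L.mean(0))@w; L=L[abs(d)<max(.003,2*d.std())] if d.std()>.0015 else L
    w*=np.sign(w[0]); m=L.mean(0)
    xh=m[0]-(w[2]*(.04-m[2])+w[1]*(-.059-m[1]))/w[0]
    print(n,len(L),m,w,'std',d.std(),'angle deg',90-np.degrees(np.arcsin(w[2])) ,'yaw',np.arctan2(w[1],w[0]),'hinge x',xh); return c
E
python3 - <<'E'
from fit import *
leaf('top'); c=leaf('side'); save(c,'leaf2.png',(260,200,420,320),5); togo([.516,-.06,.06],.01)
E
```

```text
return _methods._mean(a, axis=axis, dtype=dtype,
  ret = um.true_divide(
fit.py:17: RuntimeWarning: Mean of empty slice.
  w=np.linalg.svd(L-L.mean(0),full_matrices=False)[2][2]; d=(L-L.mean(0))@w; L=L[abs(d)<max(.003,2*d.std())] if d.std()>.0015 else L
Traceback (most recent call last):
  File "fit.py", line 17, in leaf
    w=np.linalg.svd(L-L.mean(0),full_matrices=False)[2][2]; d=(L-L.mean(0))@w; L=L[abs(d)<max(.003,2*d.std())] if d.std()>.0015 else L
      ~~~~~~~~~~~~~~~~~~~~~~~~~~~~~~~~~~~~~~~~~~~~~~~~~^^^
IndexError: index 2 is out of bounds for axis 0 with size 0
```

```bash
python3 - <<'E'
from fit import *
c=snap('side'); save(c,'leaf2.png',(230,180,430,330),4); togo([.516,-.06,.06],.01)
for n in('side','top'):
    P=cloud(load(n) if n=='side' else snap(n)).reshape(-1,3)
    for y0 in(-.15,-.13,-.11,-.03,-.01,.01):
        L=sel(P,.44,.6,y0,y0+.02,.045,.125); print(n,y0,len(L),np.percentile(L,[5,50,95],axis=0)[:,[0,2]].ravel() if len(L) else 0)
E
```

```text
t 5.8 pos [ 0.5047 -0.0592  0.0599] rot [-3.1415 -0.0002  0.0175] F [-1.4 -0.3  0.6] w 0.0007964269333424251 gf 0.0
turn units [-0.    -0.001  0.063] shift units after turn [ 0.376  0.031 -0.005]
side -0.15 181 [0.5168 0.0498 0.5204 0.0857 0.5281 0.1108]
side -0.13 115 [0.5166 0.0497 0.5187 0.0898 0.5241 0.1107]
side -0.11 92 [0.5158 0.0475 0.5183 0.086  0.5239 0.1112]
side -0.03 0 0
side -0.01 5 [0.517  0.0518 0.5182 0.0616 0.5187 0.0681]
side 0.01 5 [0.5182 0.0493 0.5184 0.052  0.5187 0.0559]
top -0.15 10 [0.5505 0.045  0.5705 0.0456 0.591  0.0485]
top -0.13 8 [0.5491 0.0451 0.5767 0.0456 0.5915 0.0471]
top -0.11 8 [0.5551 0.0451 0.5761 0.0456 0.5881 0.047 ]
top -0.03 3 [0.5573 0.0451 0.5737 0.0451 0.5821 0.0455]
top -0.01 7 [0.5377 0.0454 0.5508 0.046  0.5897 0.047 ]
top 0.01 9 [0.5484 0.0451 0.5637 0.0455 0.5807 0.0473]
```

View pics/leaf2.png

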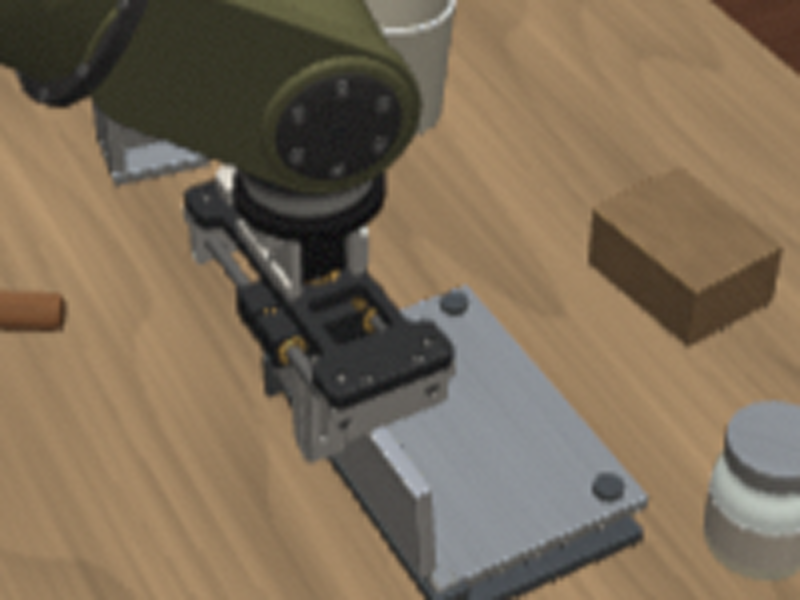

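```bash
python3 - <<'E'
from fit import *
P=cloud(load('side')).reshape(-1,3)
L=sel(P,.50,.5225,-.142,-.07,.052,.106)
A=np.c_[np.ones(len(L)),L[:,1]+.06,L[:,2]-.04]
for _ in range(5):
    k=np.linalg.lstsq(A,L[:,0],rcond=None)[0]; r=L[:,0]-A@k; m=abs(r)<.0025; L,A=L[m],A[m]
print(len(L),k,'lean deg',np.degrees(np.arctan(k[2])),r.std())
T=sel(P,.5,.56,-.145,-.08,.1085,.115);print(len(T),np.percentile(T,[3,50,97],axis=0))
E
```

```text
212 [ 0.5199 -0.012  -0.0615] lean deg -3.518694217097317 0.0004826300274407249
79 [[ 0.5157 -0.1435  0.1088]
 [ 0.5203 -0.1216  0.1102]
 [ 0.5256 -0.1017  0.1121]]
```

Request:
{"api": "send_rows", "payload": {"motion": [[[0.07,0,0],[0,0,0],-1],[[0.07,0,0],[0,0,0],-1],[[0,0,0],[0,0,0],-1],[[-0.6,0,0],[0,0,0],-1],[[-1,0,0],[0,0,0],-1],[[-1,0,-1],[0,0,0],-1],[[0,0,-1],[0,0,0],-1],[[0,-0.9,-1],[0,0,0],-0.2],[[0,0,-1],[0,0,0],-0.2]]}}

```text
time_s: 6.75
ee_pos: [0.4303, -0.0322, 0.1814]
eef_rot: [-3.141, -0.001, 0.018]
force: [-1.0, 0.3, 1.1]
grip_width: 0.0131
grip_force: 0.0
```

```bash
cat > lf.py <<'E'
from fit import *
def outer():
    P=cloud(snap('side')).reshape(-1,3)
    L=sel(P,.505,.53,-.142,.02,.05,.106)
    A=np.c_[np.ones(len(L)),L[:,1]+.06,L[:,2]-.04]
    k=np.array([.520,-.012,0])
    for t in(.005,.004,.003,.0025,.0025,.0025):
        m=abs(L[:,0]-A@k)<t; k=np.linalg.lstsq(A[m],L[m,0],rcond=None)[0]
    print(m.sum(),k,'lean deg',np.degrees(np.arctan(k[2])))
    T=sel(P,.5,.56,-.155,.04,.107,.115);print(len(T),np.percentile(T,[3,50,97],axis=0))
E
python3 - <<'E'
from lf import *
outer(); togo([.489,-.3316,.2],-.098)
E
```

```text
559 [ 0.5201 -0.01   -0.0135] lean deg -0.7707918005753764
305 [[ 0.518  -0.1444  0.1075]
 [ 0.5231 -0.0662  0.1105]
 [ 0.5286  0.0244  0.113 ]]
t 6.8 pos [ 0.4322 -0.033   0.1859] rot [ 3.1404 -0.0072  0.0187] F [0.7 0.1 4.9] w 0.016763892539873055 gf 0.0
turn units [ 0.006 -0.06   0.972] shift units after turn [ 2.858  9.719 -0.469]
```

Request:
{"api": "send_rows", "payload": {"motion": [[[0,0,-0.4],[0,0,0.97],0.1],[[0.3,0.97,0],[0,0,0],0.1],[[0.3,0.97,0],[0,0,0],0.1],[[0.3,0.97,0],[0,0,0],0.1],[[0.3,0.97,0],[0,0,0],0.1],[[0.3,0.97,0],[0,0,0],0.1],[[0.3,0.97,0],[0,0,0],0.1],[[0.3,0.97,0],[0,0,0],0.1],[[0.3,0.97,0],[0,0,0],0.1],[[0.3,0.97,0],[0,0,0],0.1],[[0.16,0.97,0],[0,0,0],0.1],[[0,0,0],[0,0,0],0.1]]}}

```text
time_s: 8.0
ee_pos: [0.4868, -0.3345, 0.1911]
eef_rot: [3.141, 0.0, -0.101]
force: [0.5, -0.6, -0.3]
grip_width: 0.0517
grip_force: 0.0
```

```bash
python3 - <<'E'
from lf import *
c=snap('wrist'); save(c,'w1.png'); 
W=cloud(c)[c['depth']>0].reshape(-1,3)
S=sel(W,.45,.53,-.37,-.29,.12,.14); print(len(S),S.mean(0) if len(S) else 0,rect(S) if len(S)>3 else 0)
S=sel(W,.43,.6,-.39,-.29,.006,.018); print(len(S),rect(S) if len(S)>3 else 0)
togo([.489,-.3316,.096],-.098)
E
```

```text
643 [ 0.4902 -0.3329  0.1297] ((488.97930908203125, -333.0075988769531), (7.681024551391602, 40.13966751098633), 84.12882232666016)
2778 ((508.8480224609375, -335.19659423828125), (39.939823150634766, 79.69404602050781), 83.64611053466797)
t 8.05 pos [ 0.4868 -0.3328  0.1911] rot [-3.1413  0.0004 -0.1009] F [ 0.3  0.  -0. ] w 0.05171932274233801 gf 0.0
turn units [-0.002  0.004 -0.024] shift units after turn [ 0.069 -0.049  3.171]
```

View pics/w1.png

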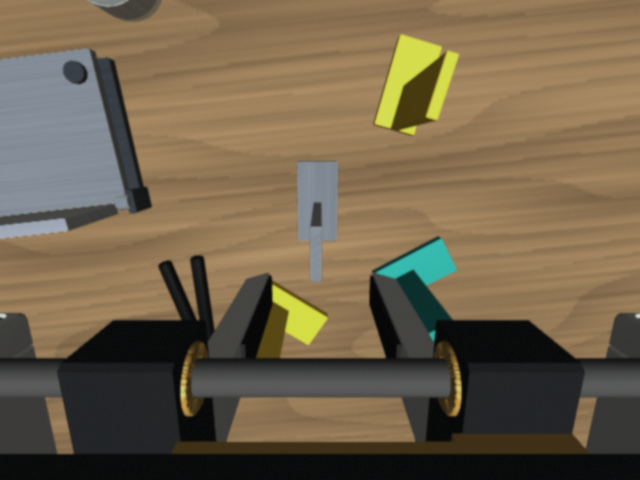

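Wrist view: the steel square is at (317,220), in line between the fingers and clear of the yellow and turquoise ones. I'll descend and grip.

Request:
{"api": "send_rows", "payload": {"motion": [[[0.07,0,0.9],[0,0,0.05],0.1],[[0,0,0.9],[0,0,0],0.1],[[0,0,0.9],[0,0,0],0.1],[[0,0,0.47],[0,0,0],0.1],[[0,0,0],[0,0,0],-1],[[0,0,0],[0,0,0],-1],[[0,0,0],[0,0,0],-1],[[0,0,0],[0,0,0],-1],[[0,0,0],[0,0,0],-1]], "squeeze": 40}}

```text
time_s: 8.95
ee_pos: [0.4894, -0.332, 0.0976]
eef_rot: [3.141, -0.001, -0.105]
force: [-0.3, -0.3, 1.2]
grip_width: 0.0148
grip_force: 0.0
```

Request:
{"api": "send_rows", "payload": {"motion": [[[0,0,-0.3],[0,0,0],-1],[[0,0,-0.7],[0,0,0],-1],[[0,0,-0.9],[0,0,0],-1],[[0,0,-0.9],[0,0,0],-1],[[0,0,0],[0,0,0],-1]]}}

```text
time_s: 9.45
ee_pos: [0.4901, -0.3326, 0.1844]
eef_rot: [3.139, -0.005, -0.105]
force: [-0.4, -0.3, -5.4]
grip_width: 0.0079
grip_force: 40.0
```

```bash
python3 - <<'E'
from lf import *
togo([.560,-.060,.18],.01)
P=cloud(snap('side')).reshape(-1,3)
S=sel(P,.44,.60,-.40,-.27,.07,.115); print(len(S),S.min(0),rect(S),np.percentile(S[:,2],2))
T=sel(P,.44,.60,-.40,-.27,.095,.11);print('foot top z by x')
for x in np.arange(.47,.55,.02):
    q=sel(T,x,x+.02,-.4,-.3,0,1); print(x,len(q),np.median(q[:,2]) if len(q) else 0)
E
```

```text
t 9.45 pos [ 0.4901 -0.3326  0.1844] rot [ 3.1387 -0.0046 -0.105 ] F [-0.4 -0.3 -5.4] w 0.007922599198281827 gf 39.99818980693817
turn units [ 0.026 -0.037 -0.959] shift units after turn [ 2.42  -9.062  0.147]
910 [ 0.4694 -0.3586  0.0799] ((511.12921142578125, -334.2719421386719), (41.386409759521484, 81.42488861083984), 84.26107788085938) 0.08269003503981627
foot top z by x
0.47 59 0.10248054111844086
0.49 45 0.10213189688257408
0.51 7 0.09531902033263649
0.53 5 0.09521264189842618
0.55 0 0
```

```bash
python3 - <<'E'
from lf import *
c=load('side'); P=cloud(c).reshape(-1,3)
S=sel(P,.44,.60,-.40,-.27,.08,.1)
A=np.c_[np.ones(len(S)),S[:,0]-.51,S[:,1]+.334]
k=np.array([.0945,0,0])
for t in(.006,.004,.003,.002,.002):
    m=abs(S[:,2]-A@k)<t; k=np.linalg.lstsq(A[m],S[m,2],rcond=None)[0]
print('foot top plane side',m.sum(),k, rect(S[m]))
# back edge of blade: heel-side min x by height
c=snap('wrist'); W=cloud(c).reshape(-1,3); S=sel(W,.44,.6,-.4,-.27,.08,.105)
A=np.c_[np.ones(len(S)),S[:,0]-.51,S[:,1]+.334]; k=np.array([.0945,0,0])
for t in(.006,.004,.003,.002,.002):
    m=abs(S[:,2]-A@k)<t; k=np.linalg.lstsq(A[m],S[m,2],rcond=None)[0]
print('wrist',m.sum(),k,rect(S[m]))
save(load('side'),'held.png',(320,310,440,430),5)
E
```

```text
foot top plane side 554 [ 0.0924  0.0096 -0.0045] ((510.7068786621094, -333.9906005859375), (41.28224182128906, 79.32421112060547), 83.8218994140625)
wrist 4584 [ 0.0882  0.0017 -0.0022] ((509.7315979003906, -335.3523254394531), (40.03773498535156, 79.39309692382812), 84.05156707763672)
```

View pics/held.png

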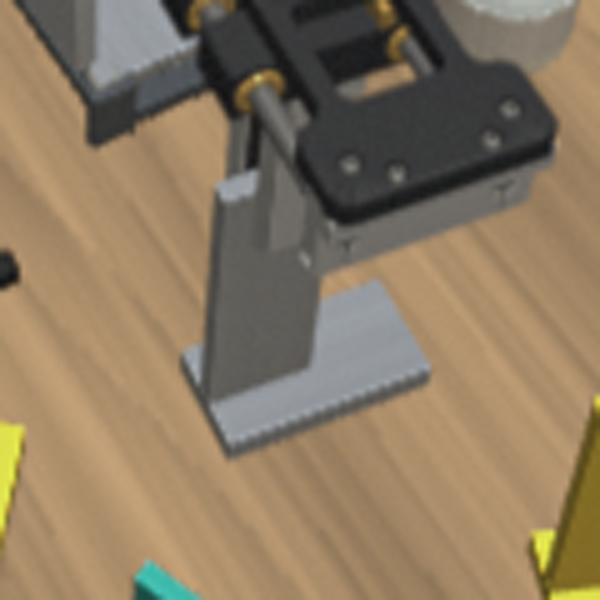

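The square is gripped and held level. Next I'll carry it over the bed, in front of the upright leaf.

Request:
{"api": "send_rows", "payload": {"motion": [[[0,0,-0.5],[0,0,-0.48],-1],[[0.5,0,-0.2],[0,0,-0.48],-1],[[0.5,-0.5,0],[0,0,0],-1],[[0.5,-0.9,0],[0,0,0],-1],[[0.5,-0.9,0],[0,0,0],-1],[[0.4,-0.9,0],[0,0,0],-1],[[0,-0.9,0],[0,0,0],-1],[[0,-0.9,0],[0,0,0],-1],[[0,-0.9,0],[0,0,0],-1],[[0,-0.9,0],[0,0,0],-1],[[0,-0.9,0],[0,0,0],-1],[[0,-0.9,0],[0,0,0],-1]]}}

```text
time_s: 10.75
ee_pos: [0.5576, -0.0727, 0.1995]
eef_rot: [-3.141, 0.003, 0.01]
force: [-0.1, 0.4, -5.5]
grip_width: 0.0079
grip_force: 40.0
```

Request:
{"api": "send_rows", "payload": {"motion": [[[0,-0.4,0],[0,0,0],-1],[[0,0,0],[0,0,0],-1],[[0,0,0],[0,0,0],-1]]}}

```text
time_s: 11.05
ee_pos: [0.5582, -0.0625, 0.2009]
eef_rot: [3.141, 0.001, 0.01]
force: [0.2, 0.2, -6.1]
grip_width: 0.008
grip_force: 40.0
```

```bash
python3 - <<'E'
from lf import *
togo([.562,-.060,.150],.011)
outer()
for n in('side','wrist'):
    P=cloud(load('side') if n=='side' else snap(n)).reshape(-1,3)
    S=sel(P,.53,.66,-.11,-.01,.085,.14)
    if len(S)<20: print(n,len(S)); continue
    A=np.c_[np.ones(len(S)),S[:,0]-.58,S[:,1]+.06]; k=np.array([.108,0,0])
    for t in(.008,.005,.003,.002,.002):
        m=abs(S[:,2]-A@k)<t; k=np.linalg.lstsq(A[m],S[m,2],rcond=None)[0]
    print(n,m.sum(),k,rect(S[m]))
E
```

```text
t 11.05 pos [ 0.5582 -0.0625  0.2009] rot [3.1415 0.0014 0.0103] F [ 0.2  0.2 -6.1] w 0.007981385739599446 gf 39.99817192554474
turn units [ 0.001  0.011 -0.006] shift units after turn [ 0.128 -0.082  1.698]
551 [ 0.5202 -0.0112 -0.0184] lean deg -1.0543148686377162
399 [[ 0.5184 -0.1439  0.1076]
 [ 0.5249 -0.0682  0.1101]
 [ 0.5567  0.0204  0.1131]]
side 311 [ 0.1088 -0.0074  0.0009] ((577.5826416015625, -62.09428405761719), (81.13895416259766, 41.56698989868164), 0.12285704910755157)
wrist 4562 [ 0.1076 -0.0034 -0.0016] ((578.0104370117188, -63.80873107910156), (79.88682556152344, 40.077274322509766), 0.7234717011451721)
```

Request:
{"api": "send_rows", "payload": {"motion": [[[0,0,0.6],[0,0,0],-1],[[0,0,0.6],[0,0,0],-1],[[0,-0.05,0.4],[0,0,0],-1],[[0,0,0.15],[0,0,0],-1],[[0,0,0],[0,0,0],-1]]}}

```text
time_s: 11.65
ee_pos: [0.5583, -0.0608, 0.149]
eef_rot: [-3.142, 0.001, 0.01]
force: [0.4, 0.2, -6.4]
grip_width: 0.0076
grip_force: 40.0
```

Request:
{"api": "send_rows", "payload": {"motion": [[[0,0,0.04],[0,0,0],-1],[[0,0,0],[0,0,0],-1]]}}

```text
time_s: 11.85
ee_pos: [0.5587, -0.0606, 0.1488]
eef_rot: [3.141, -0.001, 0.01]
force: [-0.5, 0.5, -6.1]
grip_width: 0.008
grip_force: 40.0
```

Request:
{"api": "send_rows", "payload": {"motion": [[[0,0,0.04],[0,0,0],-1],[[0,0,0],[0,0,0],-1]]}}

```text
time_s: 12.05
ee_pos: [0.5584, -0.0605, 0.1471]
eef_rot: [3.142, -0.0, 0.01]
force: [-0.5, 0.8, -6.1]
grip_width: 0.0077
grip_force: 40.0
```

Request:
{"api": "send_rows", "payload": {"motion": [[[0,0,0.03],[0,0,0],-1],[[0,0,0],[0,0,0],-1]]}}

```text
time_s: 12.25
ee_pos: [0.5584, -0.0605, 0.146]
eef_rot: [3.142, 0.0, 0.01]
force: [-0.1, -0.2, -5.2]
grip_width: 0.0077
grip_force: 40.0
```

Request:
{"api": "send_rows", "payload": {"motion": [[[-0.1,0,0],[0,0,0],-1],[[-0.1,0,0],[0,0,0],-1],[[0,0,0],[0,0,0],-1]]}}

```text
time_s: 12.55
ee_pos: [0.552, -0.0606, 0.1461]
eef_rot: [3.142, 0.0, 0.01]
force: [0.4, -0.1, -6.1]
grip_width: 0.0075
grip_force: 40.0
```

Request:
{"api": "send_rows", "payload": {"motion": [[[-0.03,0,0],[0,0,0],-1],[[0,0,0],[0,0,0],-1]]}}

```text
time_s: 12.75
ee_pos: [0.5514, -0.0606, 0.1461]
eef_rot: [3.142, -0.0, 0.01]
force: [-0.0, -0.6, -6.5]
grip_width: 0.0078
grip_force: 40.0
```

Request:
{"api": "send_rows", "payload": {"motion": [[[-0.03,0,0],[0,0,0],-1],[[0,0,0],[0,0,0],-1]]}}

```text
time_s: 12.95
ee_pos: [0.5505, -0.0605, 0.146]
eef_rot: [-3.142, 0.0, 0.01]
force: [-0.3, -0.1, -6.4]
grip_width: 0.0078
grip_force: 40.0
```

Request:
{"api": "send_rows", "payload": {"motion": [[[0,0,0.03],[0,0,0],-1],[[0,0,0],[0,0,0],-1]]}}

```text
time_s: 13.15
ee_pos: [0.5505, -0.0606, 0.145]
eef_rot: [-3.142, 0.0, 0.01]
force: [0.5, -0.2, -7.0]
grip_width: 0.0078
grip_force: 40.0
```

Request:
{"api": "send_rows", "payload": {"motion": [[[0,0,0.03],[0,0,0],-1],[[0,0,0],[0,0,0],-1]]}}

```text
time_s: 13.35
ee_pos: [0.5506, -0.0606, 0.1446]
eef_rot: [3.142, -0.0, 0.01]
force: [-2.1, -0.5, -0.6]
grip_width: 0.0079
grip_force: 40.0
```

Request:
{"api": "send_rows", "payload": {"motion": [[[0,0,0.03],[0,0,0],-1],[[0,0,0],[0,0,0],-1]]}}

```text
time_s: 13.55
ee_pos: [0.5507, -0.0606, 0.1446]
eef_rot: [3.141, -0.001, 0.01]
force: [-7.0, 0.6, 8.4]
grip_width: 0.0074
grip_force: 40.0
```

```bash
python3 - <<'E'
from lf import *
togo([.55,-.060,.145],.011)
P=cloud(snap('wrist')).reshape(-1,3)
for nm,b in dict(foot=(.54,.61,-.085,-.035,.045,.062),bed=(.56,.63,-.14,-.1,.03,.05)).items():
    S=sel(P,*b); print(nm,len(S),np.median(S[:,2]))
P=cloud(load('wrist')).reshape(-1,3); S=sel(P,.5,.66,-.11,-.01,.046,.06); print(rect(S))
S=sel(P,.5,.56,-.14,-.09,.105,.116); print('leaf top x',np.percentile(S[:,0],[2,50,98]) if len(S) else 0)
E
```

```text
t 13.55 pos [ 0.5507 -0.0606  0.1446] rot [ 3.1413 -0.0009  0.0102] F [-7.   0.6  8.4] w 0.007449070192704108 gf 40.00248849391937
turn units [ 0.002 -0.007 -0.006] shift units after turn [-0.023 -0.02  -0.014]
foot 4218 0.05103689207890858
bed 4552 0.039076449029169735
((569.2918701171875, -59.53794479370117), (81.40193176269531, 99.65637969970703), 0.7519850134849548)
leaf top x [0.5194 0.5251 0.5296]
```

Request:
{"api": "send_rows", "payload": {"motion": [[[0,0,-0.04],[0,0,0],-1],[[0,0,0],[0,0,0],-1]]}}

```text
time_s: 13.8
ee_pos: [0.5506, -0.0606, 0.1446]
eef_rot: [3.142, -0.0, 0.01]
force: [-1.5, 0.2, -0.8]
grip_width: 0.0077
grip_force: 40.0
```

Request:
{"api": "send_rows", "payload": {"motion": [[[-0.02,0,0],[0,0,0],-1],[[0,0,0],[0,0,0],-1]]}}

```text
time_s: 14.0
ee_pos: [0.5502, -0.0606, 0.1445]
eef_rot: [3.142, -0.001, 0.01]
force: [1.0, 0.2, -5.3]
grip_width: 0.0077
grip_force: 40.0
```

Request:
{"api": "send_rows", "payload": {"motion": [[[-0.02,0,0],[0,0,0],-1],[[0,0,0],[0,0,0],-1]]}}

```text
time_s: 14.2
ee_pos: [0.5494, -0.0606, 0.1445]
eef_rot: [3.142, -0.0, 0.01]
force: [1.6, -0.1, -4.4]
grip_width: 0.0074
grip_force: 40.0
```

Request:
{"api": "send_rows", "payload": {"motion": [[[-0.02,0,0],[0,0,0],-1],[[0,0,0],[0,0,0],-1]]}}

```text
time_s: 14.4
ee_pos: [0.549, -0.0606, 0.1446]
eef_rot: [3.142, -0.001, 0.01]
force: [3.1, -0.5, -5.7]
grip_width: 0.0079
grip_force: 40.0
```

Request:
{"api": "send_rows", "payload": {"motion": [[[-0.02,0,0],[0,0,0],-1],[[0,0,0],[0,0,0],-1]]}}

```text
time_s: 14.6
ee_pos: [0.5485, -0.0606, 0.1447]
eef_rot: [3.142, -0.001, 0.01]
force: [5.5, 1.2, -7.3]
grip_width: 0.0074
grip_force: 40.0
```

```bash
python3 - <<'E'
from lf import *
outer(); save(load('side'),'gap.png',(285,225,385,325),6)
E
```

```text
554 [ 0.5201 -0.0104 -0.0156] lean deg -0.8940816562714
340 [[ 0.5185 -0.1446  0.1075]
 [ 0.5238 -0.0636  0.1105]
 [ 0.5485  0.0234  0.1135]]
```

View pics/gap.png

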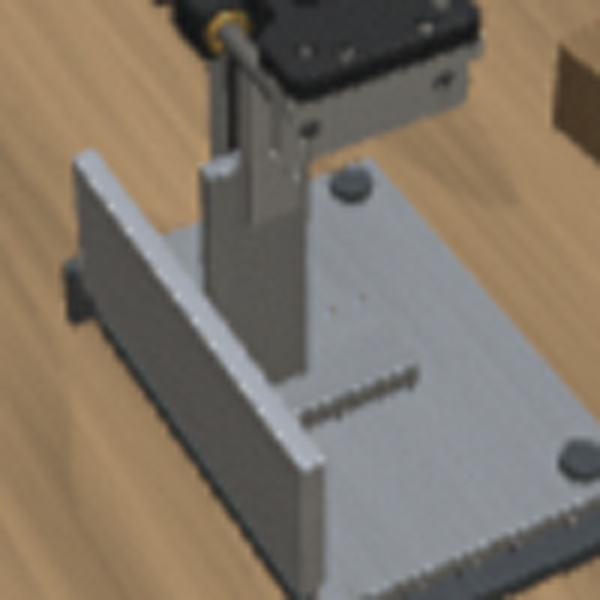

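Request:
{"api": "send_rows", "payload": {"motion": [[[0.02,0,0.02],[0,0,0],-1],[[0,0,0],[0,0,0],-1]]}}

```text
time_s: 14.85
ee_pos: [0.5491, -0.0606, 0.1445]
eef_rot: [3.141, -0.001, 0.01]
force: [3.7, 0.2, 0.6]
grip_width: 0.0075
grip_force: 40.0
```

Request:
{"api": "send_rows", "payload": {"motion": [[[0,0,0],[0,0,0],-0.5],[[0,0,0],[0,0,0],-0.3],[[0,0,0],[0,0,0],-0.2],[[0,0,0],[0,0,0],-0.2],[[0,0,-0.5],[0,0,0],-0.2],[[0,0,-0.9],[0,0,0],-0.2],[[0,0,-0.9],[0,0,0],-0.2],[[0,0,-0.5],[0,0,0],-0.2],[[0,0,0],[0,0,0],-0.2]]}}

```text
time_s: 15.75
ee_pos: [0.5494, -0.0607, 0.23]
eef_rot: [3.141, -0.003, 0.01]
force: [0.4, -0.1, 0.2]
grip_width: 0.0376
grip_force: 0.0
```

```bash
cat >> lf.py <<'E'
def sq():
    outer()
    P=cloud(load('side')).reshape(-1,3)
    S=sel(P,.5,.62,-.085,-.03,.115,.168)   # blade -y face above leaf
    for z in np.arange(.12,.168,.012):
        q=sel(S,0,1,-1,1,z,z+.012); print('side z',round(z,3),len(q),'min x',np.percentile(q[:,0],[1,3,97]) if len(q) else 0)
    W=cloud(snap('wrist')).reshape(-1,3)
    S=sel(W,.5,.62,-.09,-.03,.16,.18); print('bladetop',len(S),S.mean(0) if len(S) else 0,rect(S) if len(S)>5 else 0)
    S=sel(W,.535,.66,-.11,-.01,.046,.058); 
    A=np.c_[np.ones(len(S)),S[:,0]-.58,S[:,1]+.06]; k=np.linalg.lstsq(A,S[:,2],rcond=None)[0]; print('foot',len(S),k,rect(S[abs(S[:,2]-.052)<.003]))
E
python3 - <<'E'
from lf import *
sq(); togo([.43,-.06,.2],.011)
E
```

```text
563 [ 0.52  -0.011 -0.013] lean deg -0.7431349378584055
340 [[ 0.5185 -0.1447  0.1077]
 [ 0.5239 -0.0635  0.1105]
 [ 0.5499  0.0237  0.1134]]
side z 0.12 73 min x [0.5299 0.53   0.5701]
side z 0.132 71 min x [0.5297 0.5298 0.5687]
side z 0.144 73 min x [0.53   0.5303 0.5685]
side z 0.156 76 min x [0.5296 0.5299 0.568 ]
side z 0.168 0 min x 0
bladetop 702 [ 0.5509 -0.0618  0.1697] ((549.8012084960938, -61.820526123046875), (40.10082244873047, 7.73721981048584), 0.6053720116615295)
foot 2659 [ 0.051   0.0013 -0.0026] ((572.0372314453125, -61.53852844238281), (74.319580078125, 39.82097244262695), 0.8884716033935547)
t 15.85 pos [ 0.5485 -0.0606  0.2272] rot [-3.1415  0.0007  0.0102] F [ 0.1  0.  -0.2] w 0.037673819614972084 gf 0.0
turn units [-0.001  0.006 -0.007] shift units after turn [-3.951 -0.062  0.906]
```

Request:
{"api": "send_rows", "payload": {"motion": [[[0,0,-0.9],[0,0,0],-0.2],[[0,0,-0.9],[0,0,0],-0.2],[[0,0,-0.9],[0,0,0],-0.2],[[0,0,0],[0,0,0],-0.2],[[0,0,0],[0,0,0],-0.2]]}}

```text
time_s: 16.35
ee_pos: [0.5486, -0.0606, 0.3075]
eef_rot: [-3.141, 0.002, 0.01]
force: [-0.1, 0.9, -0.6]
grip_width: 0.0375
grip_force: 0.0
```

```bash
python3 - <<'E'
from lf import *
c=snap('side'); save(c,'end.png',(285,205,405,325),5)
E
```

```text
(no output)
```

View pics/end.png

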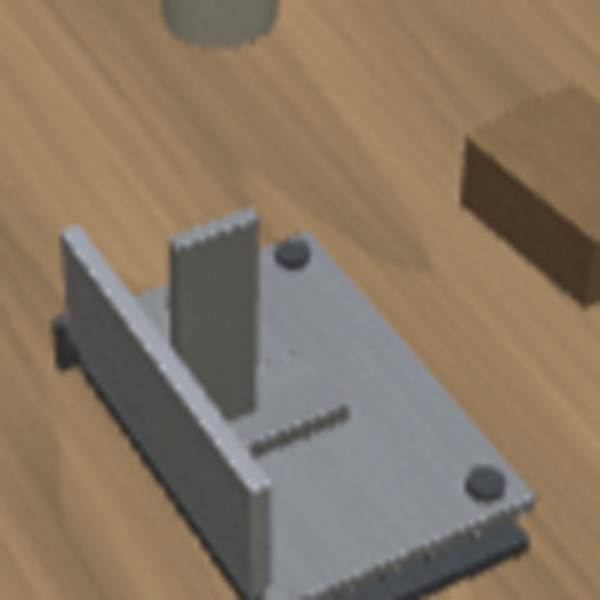

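The final crop shows the leaf upright at (165,350), with the square standing on the bed at (215,310) and its blade's back edge against the leaf near the middle. The gripper is clear.

```bash
python3 -c "
from station import *
print(hand_in())"
```

```text
the job is handed in; nothing more can be done
None
```

I handed the job in at about 16 s: the square stands flat on the bed near the middle of the leaf, its back edge touching at the foot. The leaf measured about 0.8° short of upright, an estimated gap of up to 1 mm higher up that I left; the gripper is clear and no bystanders were touched.

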